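Stack the empty bin on the cork bin at the bottling bench

ROBOT

A 6-joint arm with a two-finger parallel gripper is mounted at the origin on the work surface. World frame = base frame: x ahead of the robot, y to its left, z up, the work surface at z = 0. Lengths are in mm, angles in rad, forces in N, time in s.
With the tool pointing down it reaches from about 300 to 775 mm from the base axis. Payload 14.6 kg.
Tool frame: the origin (TCP) lies where the fingers leave the gripper's body, on its centre line; the fingertips stand 97 mm ahead of it and the grasp point (between the pads) lies ahead of it (grip_depth is the z of the grasp point in the tool frame, in mm); z points along the fingers, y is the line along which they close (so a half turn about z gives the same grasp; the last joint's range is limited). The gripper opens to 94 mm and grips with 3 to 60 N. Pads are 16 mm wide; open, the fingers measure 119 mm over their backs; the gripper's body (75 mm by 177 mm) begins 78 mm behind the grasp point.
Start: joints at [-1.308, 0.3, 1.521, -0, 1.321, -0.067], TCP at [178.113, -520.352, 302.646] pointing down, gripper open.
Joint ranges: [-3.03, 3.03], [-0.79, 2.21], [0.23, 2.52], [-1.04, 4.18], [0, 3.07], [-2.55, 2.55]. Speed limits (rad/s): [2.22, 2.22, 2.57, 3.14, 3.14, 3.14].

INTERFACE

Orientations are given as [roll, pitch, yaw] about the fixed x, y, z axes, in that order (R = Rz(yaw) Ry(pitch) Rx(roll)).
In Python, from cell import read_state, camera, sign_off, regions_of, spot_point, grip_depth gives the robot as it stands. The module is installed in compiled form; this text tells all that it offers.
- The arm moves only by the tool send_rows, never from a script. Its argument "series" is a list of rows, each a list of 3 entries, a list of its own where there are three numbers: the shift along the world's x, y, z in mm, then the turn about the world's z in degrees, then the closure, from -1 (fully open) to 1 (shut), so that 0 is half open. A call has 1 to 12 rows; each row shifts and turns the commanded pose from where the row before left it; what a row does not reach is not made up. A row lasts 1/10 s, in which the tool goes at most 50 mm and 8.59 degrees, less where a joint would pass 70% of its speed; a pose out of reach is approached as far as the arm can. A call is refused whole if a number of a shift passes 50 or a number of a turn 8.59, either way. A call with a gripper value outside its range is refused whole. The fingers move at their own pace and stop on an object; "squeeze" is the grip in N (left out, the last holds). Time passes only in rows, so rows that do not move let the fingers close. It gives the time, the measured TCP pose, the force, the opening and the grip force at its end, in the units of the state.
- read_state(): the state, without advancing time (a new reading comes with each control period).
- camera(name): name is "side" or "top"; returns a dict with "color" (384x512x3 uint8, blue, green, red), "fx", "fy", "cx", "cy" (pixels), "camera_from_world" (4x4, takes a point from world to camera coordinates). Camera axes: x right, y down, z forward; pixel columns grow to the right and rows downward; lengths in mm; the calibration is good to about 2 mm. A picture is of the moment at which its call begins. There is no depth.
- sign_off(): hands the job in; it is judged then, once.
Trained networks look in a picture, given as the dict that the camera call returned (one of the last four; its "shot" number tells which), for a name from the list of things; names that differ only in an ending like _2 or _b are one class to them, and where a whole thing is asked for, a point or a joint stands for the part that bears it (a point fixed in the world has none). Each returns a list of dicts, best first, with "confidence" (0 to 1); they miss things now and then, are a little off and sometimes report something else, mostly with a low value. They report only what shows in the picture. A call takes as long as a camera call. They do not tell look-alikes from the thing itself.
- regions_of(thing, picture): "mask" (384x512 bool, what is visible of it).
- spot_point(thing, picture): "point" ([x, y, z] in mm, in the coordinates of the camera as it stood for that picture, good to about 4 mm: a listed point, or the origin of a listed thing).
The state is a dict: "clock": time; "joints": joint angles; "qd": joint speeds; "effort": joint torques, N m; "eef_pos": TCP position; "eef_rot": TCP orientation; "wrist_force": force on the tool from outside, world axes, zero at the start; "moment": the same for the moment, N m; "finger_gap": finger opening in mm; "finger_force": force on a finger pad.
Only numpy, scipy, OpenCV 4.12 (cv2) and the standard library are available. Lean on these libraries where they do the work, as an engineer would, in place of code of your own. Each camera call takes 0.05 s, during which the arm holds its last target. There are 200 camera calls.

TASK

Pick up the empty white bin, turn it half round and set it on the bin of corks, so that its red end is over the white end of the cork bin and it rides up on the pillars, level and interlocked, instead of nesting down onto the corks. Lower it into place rather than dropping it, leave the cork bin standing about where it is, do not disturb the bin of black bottle caps, and let go.

Things in the scene. Friction and masses are not known exactly. Their poses are not given: they have to be found in the camera images.
- empty_bin_center (a point): Centre of the empty white bin, half-way up: 40 mm above its underside. x to its red end, y across, z up. 150 long (x) x 66 wide x 80 mm high, 0.2 kg, balanced at its middle. Its upper half is an upright skirt, 66 mm across outside, walls 2.5 mm: grip it across the width at mid-length. Lower half: a tub and feet, 132 x 48 mm. +x end wall, lip and inner pillar are red; the other end is white.
- empty_bin_red_end (a point): Middle of the top edge of the empty bin's red lip (which juts 10 mm past the end wall): 80 mm along the bin's x from its centre and 80 mm above its underside.
- cork_bin: Bin of tan corks, same moulding, 0.5 kg, loose. Origin: centre of its underside; x to its red end. Inside the rim (61 x 144 mm) pillars end 68 mm above the underside: one mid red end, two at the white end's corners. A bin put in red over red nests; turned 180 degrees its feet land on the pillars, underside 68 mm above this one's, 12 mm inside the rim, 6 mm play each way.
- cap_bin: The bin of black bottle caps, same moulding, 0.55 kg: a bystander that must stay where it is. Origin at the centre of its underside, x to its red end.
There are look-alikes about, which are no part of the job. Leave any green or pink look-alike of the cork_bin alone.

How it is judged (in metres and radians):
At the end, for the whole second after the job is handed in: Empty bin rests released on the cork bin's pillars, red end over white end: centres within 16 mm, underside 63 to 73 mm above the cork bin's, long axes within 11 degrees, level within 5 degrees; cork bin upright on the table within 50 mm of its start (horizontal distance between empty_bin_center and cork_bin below 0.016 m and z of empty_bin_center in the frame of cork_bin between 0.103 and 0.113 m and x of empty_bin_red_end in the frame of cork_bin below -0.05 m and angle between the x axis of empty_bin_center and the x axis of cork_bin, either way round below 0.2 rad and angle between empty_bin_center's own z axis and vertical below 0.09 rad and angle between cork_bin's own z axis and vertical below 0.06 rad and height (world z) of cork_bin below 0.006 m and distance of cork_bin from where it was at the start of the episode below 0.05 m and linear speed of empty_bin below 0.02 m/s and contact force between the fingers and empty_bin below 0.1 N); the robot touches nothing.
It fails at once if the bin of black caps was moved more than 30 mm (distance of cap_bin from where it was at the start of the episode above 0.03 m).
It fails at once if the empty bin was dropped (falling free faster than 0.7 m/s) (linear speed of empty_bin above 0.7 m/s and contact force between anything else and empty_bin below 0.1 N).
It also fails if it takes over 38 s, if anything falls off the work surface, if the arm or the gripper's body presses on something with over 40 N, if the wrist force passes 120 N, or if a joint passes its speed limit or range.

## Working session

There is one attempt and no reset: what is moved stays moved. The work goes in short steps, Python scripts to look and compute and a tool call to move; the robot and the scene stay as the last step left them, time stands still between calls to the robot, and variables do not carry over. Pictures are saved under pics/ and viewed, at most 10 in all, crops included, and the job is handed in when it is done.

Besides the shell and the picture viewer there is one more tool, called after "Request:" in YAML: its name, and indented under it one key for each argument. send_rows: Moves the arm, as the interface text tells. Its arguments: {"type":"object","properties":{"series":{"type":"array"},"squeeze":{"type":"number"}},"required":["series"]}

```bash
mkdir -p pics; cat > h.py <<'E'
import numpy as np, cv2
from cell import *
def w(c,p):
    return (np.linalg.inv(np.array(c["camera_from_world"]))@np.r_[p,1])[:3]
def px(c,P):
    q=np.array(c["camera_from_world"])@np.r_[P,1]; return c["fx"]*q[0]/q[2]+c["cx"], c["fy"]*q[1]/q[2]+c["cy"]
E
python3 - <<'E'
from h import *
s=read_state(); print(s, grip_depth)
ims=[]
for n in("top","side"):
    c=camera(n); ims.append(c["color"])
    print(n,np.round(c["camera_from_world"],3).tolist(),c["fx"])
    for t in("empty_bin_center","empty_bin_red_end","cork_bin","cap_bin"):
        for r in spot_point(t,c): 
            P=w(c,r["point"]); print(n,t,round(r["confidence"],2),P.round(1),np.round(px(c,P)))
    cv2.imwrite(f"pics/{n}0.png",cv2.resize(c["color"],(800,600)))
E
```

```text
{'clock': 0.0, 'joints': array([-1.30761050e+00,  3.00497152e-01,  1.52156829e+00, -2.29153021e-05,
        1.32065013e+00, -6.66030486e-02]), 'qd': array([ 5.82989652e-05,  1.30891378e-03, -8.03773227e-04,  3.65330220e-04,
       -1.00386372e-04,  5.88323546e-04]), 'effort': array([ 7.35104804e-04, -5.31811559e+01, -3.52730942e+01,  7.08737341e-02,
        2.43776949e-02, -7.97226971e-05]), 'eef_pos': array([ 178.07030717, -520.23193984,  302.0773738 ]), 'eef_rot': array([-3.14047074e+00, -5.25885132e-05,  3.29794528e-01]), 'wrist_force': array([ 0.6754794 , -0.62124391, -0.0581896 ]), 'moment': array([-0.02675695,  0.0125191 ,  0.04673955]), 'finger_force': 0.0, 'finger_gap': 93.73974085928963} 78.39999999999999
top [[0.004, -1.0, 0.008, -82.234], [-0.991, -0.005, -0.132, 526.745], [0.132, -0.007, -0.991, 841.653], [0.0, 0.0, 0.0, 1.0]] 350.5807343090192
top empty_bin_center 0.96 [522.4 242.7  38.7] [125. 195.]
top empty_bin_red_end 0.8 [598.6 257.5  76.5] [115. 162.]
top cork_bin 0.8 [ 397.2 -252.6   -5.1] [322. 247.]
top cork_bin 0.79 [ 600.9 -242.7    1.5] [317. 168.]
top cork_bin 0.56 [ 476.6 -472.6   -3.1] [406. 216.]
top cap_bin 0.77 [529.3   1.9  -5.1] [224. 195.]
side [[-0.934, -0.356, 0.012, 486.09], [-0.181, 0.447, -0.876, 188.816], [0.307, -0.821, -0.482, 852.341], [0.0, 0.0, 0.0, 1.0]] 426.86969515078334
side empty_bin_center 0.17 [531.3  -0.9  -3.3] [250. 236.]
side empty_bin_red_end 0.72 [601.9 256.1  74.7] [164. 266.]
side cork_bin 0.94 [ 602.8 -241.8   -5.9] [257. 188.]
side cork_bin 0.67 [ 398.4 -248.7   -1.2] [327. 199.]
side cork_bin 0.61 [ 477.4 -470.8   -3.4] [318. 164.]
side cap_bin 0.88 [530.9   0.8  -1.7] [250. 236.]
side cap_bin 0.47 [ 604.1 -244.4   -4.8] [257. 187.]
```

View pics/top0.png

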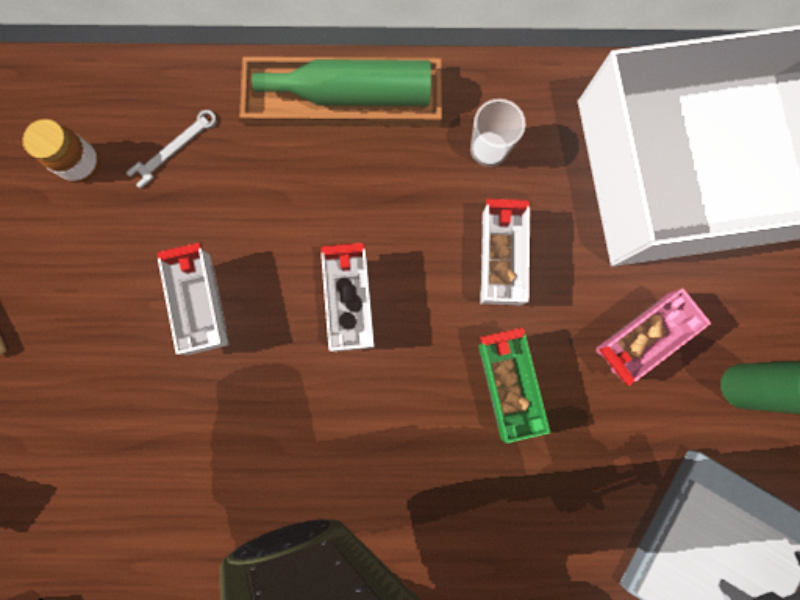

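View pics/side0.png

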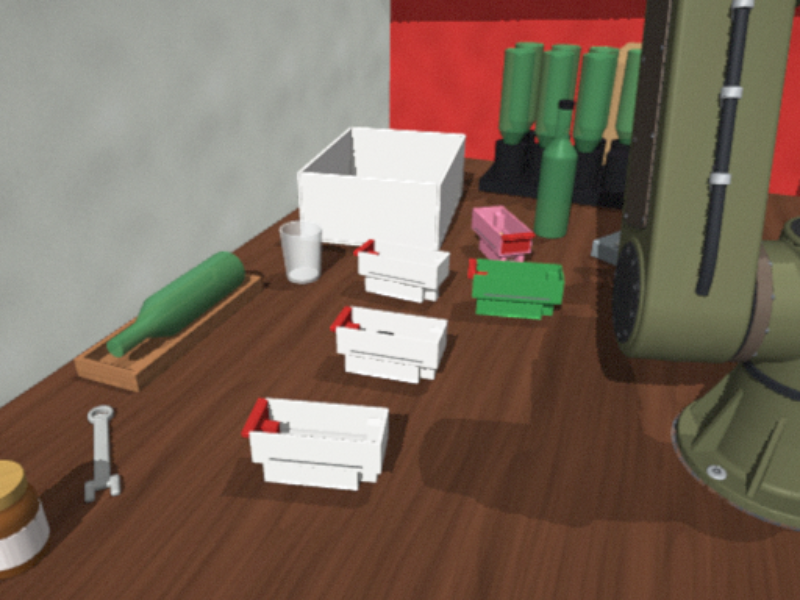

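The top view (800x600) shows the empty bin at (193,300), the cap bin at (347,298) and the real white cork bin at (506,255). All three have their red ends away from the robot. The green (515,385) and pink (653,337) bins are look-alikes. In the side view the empty bin is at (318,440) and the cork bin at (405,270). Next I fit silhouettes to get the yaws.

```bash
cat >> h.py <<'E'
from scipy.optimize import minimize
def sil(c,x,y,a,z0=0):
    m=np.zeros((384*4,512*4),np.uint8); R=np.array([[np.cos(a),-np.sin(a)],[np.sin(a),np.cos(a)]])
    for x0,x1,h,za,zb in((-66,66,24,0,42),(-75,75,33,40,80),(75,85,30,74,80)):
        p=[px(c,[*(R@[u,v]+[x,y]),z0+z]) for u in(x0,x1) for v in(-h,h) for z in(za,zb)]
        cv2.fillConvexPoly(m,cv2.convexHull((np.array(p,np.float32)*4+2).astype(np.int32)),255)
    return cv2.resize(m,(512,384),interpolation=cv2.INTER_AREA)/255.
def fit(views,guess,z0=0):
    f=lambda q:sum(np.abs(sil(c,q[0],q[1],q[2]/50,z0)-m).sum()/m.sum() for c,m in views)
    S=np.array([guess]*4)+np.vstack([np.zeros(3),6*np.eye(3)])
    r=minimize(f,guess,method="Nelder-Mead",options=dict(initial_simplex=S,xatol=.05,fatol=1e-4))
    return r.x[:2].round(1),np.degrees(r.x[2]/50).round(1),round(r.fun,3)
def mask_at(c,thing,P):
    u,v=map(int,px(c,P))
    for r in regions_of(thing,c):
        m=r["mask"]
        if m[v-3:v+4,u-3:u+4].any(): return m
E
python3 - <<'E'
from h import *
C={n:camera(n) for n in("top","side")}
for t,x,y,a in(("empty_bin_center",522,243,.2),("cork_bin",602,-242,0),("cap_bin",530,1,0)):
    V={n:mask_at(C[n],t,[x,y,50]) for n in C}
    V={n:(C[n],m) for n,m in V.items() if m is not None}
    print(t,[(n,v[1].sum()) for n,v in V.items()],*[fit([v],[x,y,a*50]) for v in V.values()],fit(list(V.values()),[x,y,a*50]))
E
```

```text
empty_bin_center [('top', np.int64(2335)), ('side', np.int64(4400))] (array([523.9, 238.6]), np.float64(13.4), np.float64(0.035)) (array([525.2, 243. ]), np.float64(14.2), np.float64(0.038)) (array([525.5, 239.9]), np.float64(13.5), np.float64(0.115))
cork_bin [('top', np.int64(1914)), ('side', np.int64(1759))] (array([ 601.6, -246.5]), np.float64(-1.9), np.float64(0.049)) (array([ 601.5, -240.9]), np.float64(-1.2), np.float64(0.059)) (array([ 602.7, -246.2]), np.float64(-2.6), np.float64(0.137))
cap_bin [('top', np.int64(1925)), ('side', np.int64(2725))] (array([527.6,  -1.7]), np.float64(5.7), np.float64(0.029)) (array([528.3,   3.6]), np.float64(5.5), np.float64(0.043)) (array([528.8,  -1.2]), np.float64(6.2), np.float64(0.114))
```

```bash
python3 - <<'E'
from h import *
C={n:camera(n) for n in("top","side")}
def ray(c,u,v):
    T=np.linalg.inv(np.array(c["camera_from_world"]));u,v=u/1.5625,v/1.5625
    return T[:3,3],T[:3,:3]@np.array([(u-c["cx"])/c["fx"],(v-c["cy"])/c["fy"],1])
def atz(c,u,v,z):
    o,d=ray(c,u,v); return (o+d*(z-o[2])/d[2]).round()
print("box bottom",atz(C["top"],580,100,0),atz(C["top"],612,265,0))
for z in(100,150,200): print(z,"top",atz(C["top"],655,243,z),atz(C["top"],612,52,z),"side",atz(C["side"],437,180,z),atz(C["side"],303,172,z))
E
```

```text
box bottom [ 894. -398.    0.] [ 599. -440.    0.]
100 top [ 613. -466.  100.] [ 922. -416.  100.] side [ 653. -597.  100.] [ 955. -532.  100.]
150 top [ 600. -442.  150.] [ 890. -394.  150.] side [ 608. -450.  150.] [ 878. -392.  150.]
200 top [ 588. -417.  200.] [ 858. -373.  200.] side [ 562. -303.  200.] [ 801. -252.  200.]
```

Request:
send_rows:
  series:
    - [[20,48,0],-5,-1]
    - [[20,45,0],0,-1]
    - [[20,45,0],0,-1]
    - [[20,45,0],0,-1]
    - [[20,45,0],0,-1]
    - [[20,45,0],0,-1]
    - [[20,45,0],0,-1]
    - [[20,45,0],0,-1]
    - [[20,45,0],0,-1]
    - [[20,45,0],0,-1]
    - [[20,45,0],0,-1]
    - [[20,45,0],0,-1]

```text
clock: 2.2
eef_pos: [417.7, 23.0, 303.0]
eef_rot: [3.141, -0.001, 0.243]
wrist_force: [0.7, -1.6, 0.5]
finger_gap: 93.7
finger_force: 0.0
```

Request:
send_rows:
  series:
    - [[18,37,0],0,-1]
    - [[18,37,0],0,-1]
    - [[18,37,0],0,-1]
    - [[18,37,0],0,-1]
    - [[18,37,0],0,-1]
    - [[17,33,-20],0,-1]
    - [[0,0,-40],0,-1]
    - [[0,0,-40],0,-1]
    - [[0,0,0],0,-1]

```text
clock: 3.1
eef_pos: [522.7, 238.4, 197.8]
eef_rot: [3.141, 0.009, 0.243]
wrist_force: [-0.8, 0.3, -0.4]
finger_gap: 94.0
finger_force: 0.0
```

```bash
python3 - <<'E'
from h import *
s=read_state(); print(s["eef_pos"],s["eef_rot"],s["joints"])
c=camera("side"); im=cv2.resize(c["color"][140:384,60:385],(800,600)); cv2.imwrite("pics/s1.png",im)
E
```

```text
[522.66106987 238.37109794 197.79831528] [3.14055177 0.00864622 0.24286604] [3.64132059e-01 4.60968160e-01 1.55573324e+00 1.39872987e-05
 1.13359989e+00 1.69205187e+00]
```

View pics/s1.png

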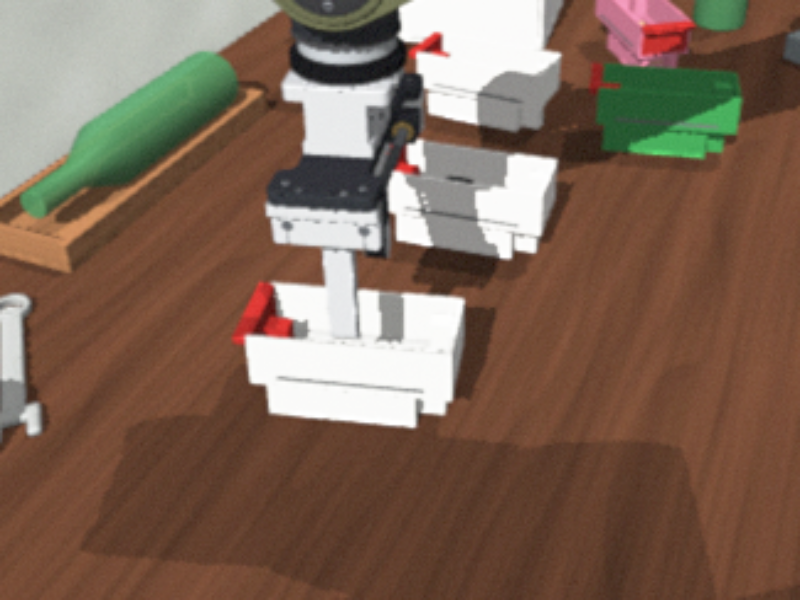

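The gripper is over mid-length of the empty bin: the near finger is at (340,330) in the crop, and the bin spans (247..465, 285..425). I'll descend and grip.

Request:
send_rows:
  series:
    - [[1,1,-30],0,-1]
    - [[0,0,-25],0,-1]
    - [[0,0,-2],0,-1]
    - [[0,0,0],0,-1]
    - [[0,0,0],0,0.5]
    - [[0,0,0],0,0.5]
    - [[0,0,0],0,0.5]
    - [[0,0,0],0,0.5]
    - [[0,0,0],0,0.5]
    - [[0,0,0],0,0.5]
  squeeze: 20

```text
clock: 4.15
eef_pos: [525.5, 239.8, 146.2]
eef_rot: [-3.142, -0.001, 0.243]
wrist_force: [-2.0, -1.4, 5.5]
finger_gap: 65.9
finger_force: 20.0
```

Request:
send_rows:
  series:
    - [[0,0,5],0,0.5]
    - [[0,0,15],0,0.5]
    - [[0,0,30],0,0.5]
    - [[0,0,40],0,0.5]
    - [[0,0,40],0,0.5]
    - [[0,0,30],0,0.5]
    - [[0,0,10],0,0.5]
    - [[0,0,0],0,0.5]

```text
clock: 4.95
eef_pos: [525.4, 239.8, 316.8]
eef_rot: [-3.141, -0.002, 0.243]
wrist_force: [-0.5, 0.6, -2.7]
finger_gap: 65.7
finger_force: 20.0
```

```bash
python3 - <<'E'
from h import *
c=camera("side"); im=cv2.resize(c["color"][100:384,60:438],(800,600)); cv2.imwrite("pics/s2.png",im)
E
```

```text
(no output)
```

View pics/s2.png

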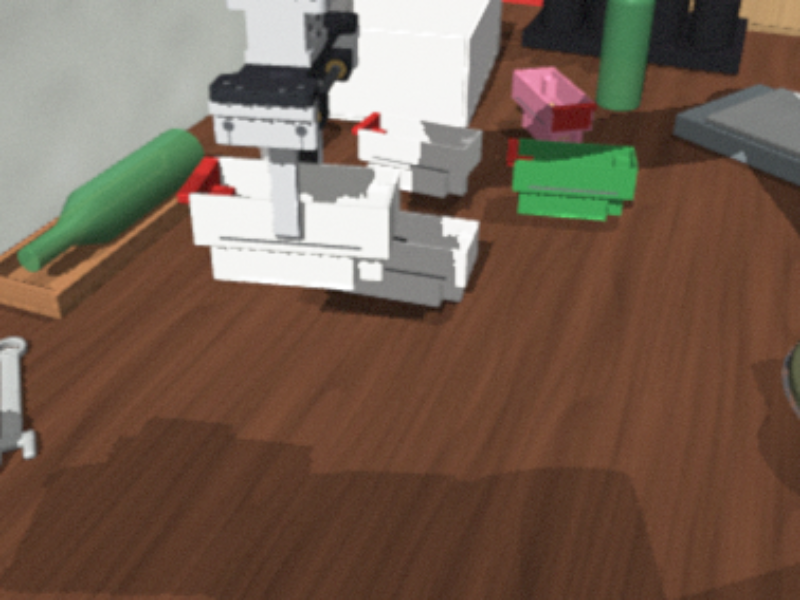

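The bin is held at mid-length, roughly level and well clear of the cap bin. Now I carry it across and turn it.

Request:
send_rows:
  series:
    - [[1,-8,5],3,0.5]
    - [[3,-20,5],6,0.5]
    - [[4,-25,5],8,0.5]
    - [[4,-25,5],8,0.5]
    - [[4,-25,0],8,0.5]
    - [[4,-25,0],8,0.5]
    - [[4,-25,0],8,0.5]
    - [[4,-25,0],8,0.5]
    - [[4,-25,0],8,0.5]
    - [[4,-25,0],8,0.5]
    - [[4,-25,0],8,0.5]
    - [[4,-25,0],8,0.5]

```text
clock: 6.2
eef_pos: [569.1, -39.2, 333.3]
eef_rot: [-3.138, -0.001, 1.802]
wrist_force: [0.5, 1.5, -1.5]
finger_gap: 65.7
finger_force: 20.0
```

Request:
send_rows:
  series:
    - [[4,-25,0],8,0.5]
    - [[4,-25,0],8,0.5]
    - [[4,-25,0],8,0.5]
    - [[4,-25,0],8,0.5]
    - [[4,-25,0],8,0.5]
    - [[4,-25,0],8,0.5]
    - [[4,-25,0],8,0.5]
    - [[4,-20,0],8,0.5]
    - [[0,-10,0],8,0.5]
    - [[0,0,0],3,0.5]
    - [[0,0,0],0,0.5]
    - [[0,0,0],0,0.5]

```text
clock: 7.4
eef_pos: [601.3, -243.0, 334.1]
eef_rot: [3.141, -0.002, 3.103]
wrist_force: [-0.2, 0.4, -2.0]
finger_gap: 65.8
finger_force: 20.0
```

```bash
python3 - <<'E'
from h import *
s=read_state(); p=s["eef_pos"]; print(p,s["eef_rot"],s["joints"].round(2))
zb=p[2]-146.2
ims=[]
for n in("top","side"):
    c=camera(n)
    for t in("empty_bin_center","empty_bin_red_end","cork_bin","cap_bin"):
        for r in spot_point(t,c): print(n,t,round(r["confidence"],2),w(c,r["point"]).round(1))
    m=mask_at(c,"empty_bin_center",[p[0],p[1],zb+40]) 
    if m is not None: print(n,"fit",m.sum(),fit([(c,m)],[p[0],p[1],np.pi*50],zb))
    ims.append(c["color"])
a=cv2.resize(ims[0][90:240,250:400],(400,400)); b=cv2.resize(ims[1][80:230,180:330],(400,400))
cv2.imwrite("pics/d1.png",np.hstack([a,b]))
E
```

```text
[ 601.26756615 -242.99672818  334.05745538] [ 3.14064822e+00 -2.16649965e-03  3.10311327e+00] [-0.44  0.51  1.16  0.    1.48 -1.97]
top cork_bin 0.98 [ 478.1 -471.4   -1.3]
top cap_bin 0.76 [5.232e+02 2.200e+00 2.000e-01]
side empty_bin_center 0.66 [ 598.2 -242.3  233.6]
side cork_bin 0.77 [ 601.  -243.5   -4.4]
side cork_bin 0.77 [ 474.  -469.5   -5.1]
side cork_bin 0.7 [ 393.5 -250.1   -3.7]
side cap_bin 0.61 [530.3   1.   -6. ]
side fit 1906 (array([ 599.7, -239.7]), np.float64(178.4), np.float64(0.137))
```

View pics/d1.png

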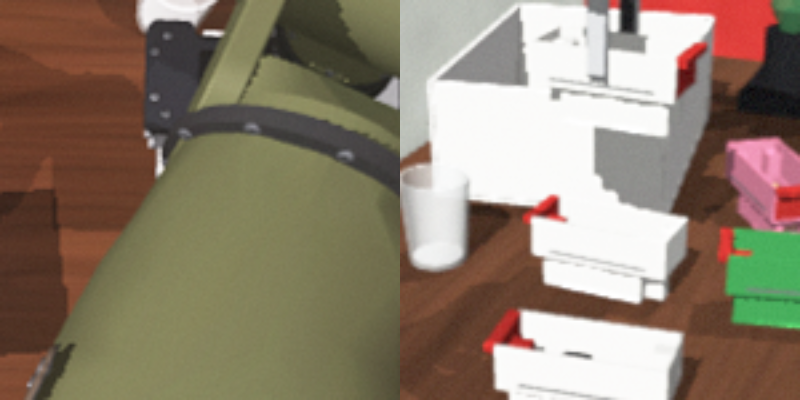

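The arm hides the bin in the top view. In the side view (right half) the held bin is at (610,80) with its red end toward the robot at (690,65), directly above the cork bin at (610,245). The fit puts it within about 2 mm and 1°, so I lower it to just above the rim.

Request:
send_rows:
  series:
    - [[1,-1,-15],0,0.5]
    - [[0,0,-25],0,0.5]
    - [[0,0,-25],0,0.5]
    - [[0,0,-20],0,0.5]
    - [[0,0,-7],0,0.5]
    - [[0,0,0],0,0.5]
    - [[0,0,0],0,0.5]

```text
clock: 8.7
eef_pos: [602.6, -244.3, 244.5]
eef_rot: [-3.141, 0.001, 3.105]
wrist_force: [0.4, -0.7, -1.9]
finger_gap: 66.1
finger_force: 20.0
```

```bash
python3 - <<'E'
from h import *
s=read_state(); p=s["eef_pos"]; zb=p[2]-146.2; print(p,s["eef_rot"])
c=camera("side")
for t in("empty_bin_center","empty_bin_red_end","cork_bin"):
    for r in spot_point(t,c)[:2]: print(t,round(r["confidence"],2),w(c,r["point"]).round(1))
im=c["color"].copy()
k=5; u0,v0=205,95
v=cv2.resize(im[v0:v0+120,u0:u0+120],None,fx=k,fy=k,interpolation=cv2.INTER_CUBIC)
for x,y,a,z,col in((601.5,-240.9,-.028,0,(255,0,0)),(p[0]-.3,p[1]+3.2,np.radians(177.8),zb,(0,0,255))):
    R=np.array([[np.cos(a),-np.sin(a)],[np.sin(a),np.cos(a)]])
    for h in(40,80):
        q=[(np.array(px(c,[*(R@e+[x,y]),z+h]))-[u0,v0]+.5)*k for e in((75,33),(75,-33),(-75,-33),(-75,33))]
        cv2.polylines(v,[np.int32(q)],True,col,1)
cv2.imwrite("pics/d2.png",v)
E
```

```text
[ 602.57072765 -244.30251439  244.45576705] [-3.14111396e+00  1.04683482e-03  3.10488117e+00]
empty_bin_center 0.92 [ 600.7 -243.2  137.1]
empty_bin_red_end 0.72 [ 522.1 -243.2  175.3]
empty_bin_red_end 0.51 [529.9   1.4  -3.3]
cork_bin 0.94 [ 477.1 -471.6   -4.7]
cork_bin 0.93 [ 603.7 -242.5   -7. ]
```

View pics/d2.png

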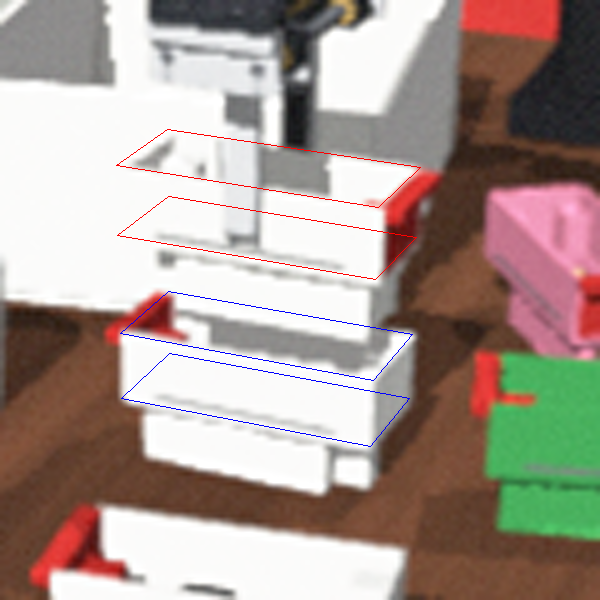

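The overlay matches to about 1 px. The held bin sits about 2–3 mm toward −x of the cork bin (right edge at 388 against 378 predicted). I'll correct by +2 mm and lower slowly.

Request:
send_rows:
  series:
    - [[2,0,-5],0,0.5]
    - [[0,0,-6],0,0.5]
    - [[0,0,-5],0,0.5]
    - [[0,0,-4],0,0.5]
    - [[0,0,-3],0,0.5]
    - [[0,0,-2],0,0.5]
    - [[0,0,-2],0,0.5]
    - [[0,0,0],0,0.5]

```text
clock: 9.7
eef_pos: [604.3, -244.2, 216.4]
eef_rot: [3.142, -0.0, 3.105]
wrist_force: [0.9, -0.8, -3.4]
finger_gap: 65.9
finger_force: 20.0
```

Request:
send_rows:
  series:
    - [[0,0,-1],0,0.5]
    - [[0,0,-1],0,0.5]
    - [[0,0,0],0,0.5]

```text
clock: 10.0
eef_pos: [604.3, -244.2, 214.6]
eef_rot: [3.142, -0.0, 3.105]
wrist_force: [0.4, -0.2, -1.3]
finger_gap: 66.0
finger_force: 20.0
```

Request:
send_rows:
  series:
    - [[0,0,-1],0,0.5]
    - [[0,0,0],0,0.5]

```text
clock: 10.2
eef_pos: [604.4, -244.2, 214.2]
eef_rot: [-3.141, 0.001, 3.105]
wrist_force: [-1.7, 1.4, 3.6]
finger_gap: 65.5
finger_force: 20.0
```

Contact comes at 214.2, exactly 68 mm above the height it was gripped at. I'll release and retreat straight up.

Request:
send_rows:
  series:
    - [[0,0,0],0,-0.6]
    - [[0,0,0],0,-1]
    - [[0,0,0],0,-1]
    - [[0,0,0],0,-1]
    - [[0,0,0],0,-1]

```text
clock: 10.7
eef_pos: [604.3, -244.2, 213.6]
eef_rot: [3.142, -0.0, 3.105]
wrist_force: [0.5, -0.8, 0.3]
finger_gap: 94.0
finger_force: 0.0
```

Request:
send_rows:
  series:
    - [[0,0,10],0,-1]
    - [[0,0,25],0,-1]
    - [[0,0,40],0,-1]
    - [[0,0,40],0,-1]
    - [[0,0,20],0,-1]
    - [[-30,35,0],0,-1]
    - [[-30,35,0],0,-1]
    - [[-30,40,0],0,-1]
    - [[-30,40,0],0,-1]
    - [[-30,40,0],0,-1]
    - [[-30,40,0],0,-1]
    - [[0,0,0],0,-1]

```text
clock: 11.9
eef_pos: [421.9, -11.2, 350.1]
eef_rot: [3.141, 0.002, 3.108]
wrist_force: [0.9, -0.6, 0.1]
finger_gap: 93.6
finger_force: 0.0
```

```bash
python3 - <<'E'
from h import *
print(read_state()["eef_pos"],read_state()["wrist_force"])
ims=[]
for n in("top","side"):
    c=camera(n); ims.append(c["color"])
    for t in("empty_bin_center","empty_bin_red_end","cork_bin","cap_bin"):
        for r in spot_point(t,c): print(n,t,round(r["confidence"],2),w(c,r["point"]).round(1))
    m=mask_at(c,"empty_bin_center",[602,-244,108]) 
    if m is not None: print(n,"fit",m.sum(),fit([(c,m)],[602,-244,np.pi*50],68))
a=cv2.resize(ims[0][100:240,250:390],(400,400)); b=cv2.resize(ims[1][95:215,205:325],(400,400))
cv2.imwrite("pics/e1.png",np.hstack([a,b]))
E
```

```text
[421.92057772 -11.24080684 350.05347794] [ 0.91857073 -0.63870533  0.11277698]
top empty_bin_center 0.75 [ 602.7 -238.8  107. ]
top empty_bin_red_end 0.87 [ 523.3 -242.8  147.1]
top cork_bin 0.94 [ 398.6 -253.8   -2. ]
top cork_bin 0.73 [ 602.  -242.6   -1.7]
top cork_bin 0.7 [ 477.  -473.7   -0.8]
top cap_bin 0.8 [527.3   1.3   1. ]
top fit 2342 (array([ 602.2, -245.7]), np.float64(178.4), np.float64(0.029))
side empty_bin_center 0.62 [ 604.9 -245.4  110.3]
side empty_bin_red_end 0.79 [ 521.9 -244.3  140.9]
side cork_bin 0.87 [ 474.7 -469.9   -6.1]
side cork_bin 0.57 [ 395.7 -250.8   -2. ]
side cap_bin 0.67 [530.4  -1.6  -2. ]
side fit 1749 (array([ 602.5, -240.3]), np.float64(178.7), np.float64(0.124))
```

View pics/e1.png

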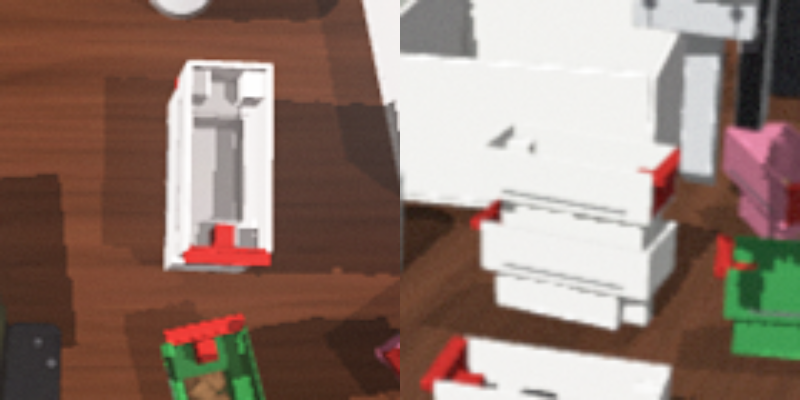

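The empty bin sits level on the cork bin: top view (220,165), side view (590,180). Its red end at (660,180) is over the cork bin's white end. The fit gives (602,−245) and 178.4° with the underside at 68 mm, and the cap bin hasn't moved. I'm handing in.

```bash
python3 -c "
from cell import *
print(sign_off())"
```

```text
the job is handed in; nothing more can be done
None
```

The empty bin is released and resting level on the cork bin's pillars, with its red end over the cork bin's white end. The cork bin and cap bin showed no visible movement, and the job was handed in at about 12 s; `sign_off()` returned no verdict.

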